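# Stand the knocked-over mosaic figures back up

### The job

The pink cat and the yellow-and-black bird have been knocked on to their backs on the mosaic bench. Push each one over by its plinth so that it stands upright on its base again close to where it lies, without gripping it hard, lifting it off the table or shoving it away. Leave the green giraffe and all the other things on the table alone.

Things in the scene. Friction and masses are not known exactly. Their poses are not given: they have to be found in the camera images.
- cat: magenta-pink mosaic figure, two pointed ears, lying on its back, face up, place and heading vary. Square grey concrete plinth 96 x 96 x 18 mm, neck 22 mm and ball head 52 mm in diameter, 120 mm tall, 0.4-0.65 kg, mass centre 28 mm up. Origin: centre of the plinth's underside. Own z: plinth to head, up when standing; now near level, dipping 17 deg to the head. Face looks to own -x.
- cat_edge (a point): middle of the cat's raised plinth edge, head side (own [-48, 0, 18] mm), at the start 92 mm above the table. Pushing this edge level along own -z (away from the head) with 1 to 3 N tips the figure about the plinth edge on the table; a third of the way over it drops on to its underside by itself, the head swinging up and over after the finger.
- cat_head (a point): centre of the cat's ball head, 88 mm above the plinth's underside on the axis, 26 mm above the table at the start. The neck's top side then stays under 60 mm, and nothing swings above 135 mm.
- bird: yellow-and-black mosaic figure, orange beak 18 mm long, lying on its back, face up, place and heading vary. Square grey concrete plinth 96 x 96 x 18 mm, neck 22 mm and ball head 52 mm in diameter, 120 mm tall, 0.4-0.65 kg, mass centre 28 mm up. Origin: centre of the plinth's underside. Own z: plinth to head, up when standing; now near level, dipping 17 deg to the head. Face looks to own -x.
- bird_edge (a point): middle of the bird's raised plinth edge, head side (own [-48, 0, 18] mm), at the start 92 mm above the table. Pushing this edge level along own -z (away from the head) with 1 to 3 N tips the figure about the plinth edge on the table; a third of the way over it drops on to its underside by itself, the head swinging up and over after the finger.
- bird_head (a point): centre of the bird's ball head, 88 mm above the plinth's underside on the axis, 26 mm above the table at the start. The neck's top side then stays under 60 mm, and nothing swings above 135 mm.
- giraffe: bystander between the two: a green mosaic figure that stands upright, square plinth 70 x 70 mm, two small horns, 134 mm tall. Origin: centre of its underside, z up.
- tin: bystander: metal tin of adhesive with red and yellow bands, 101 mm in diameter, 115 mm tall, standing. Origin: centre of its underside.
- jar: bystander: small glass jar with a steel lid, 62 mm in diameter, 76 mm tall, standing. Origin: centre of its underside.
- nippers: bystander: tile nippers with red handles lying flat, 170 mm long, 65 mm wide, 14 mm high. Origin: at the pivot, on the table; own -x towards the handles.
- spatula: bystander: spatula lying flat, under 300 mm long, under 40 mm high. Origin: on its long axis near the middle, on the table; own x runs from handle to working end.
- brush: bystander: brush lying flat, under 250 mm long, under 40 mm high. Origin: on its long axis near the middle, on the table; own x runs from handle to working end.
Not all that is in view belongs to the job. What is shaped like the cat but purple is not meant.

How it is judged:
By the outcome, as a careful person would: the job done as asked, in the order asked, and still so for the second after the job is handed in, with the robot touching nothing.
It also fails if it takes over 54 s, if anything falls off the work surface, if the arm or the gripper's body presses on something with over 40 N, if the wrist force passes 120 N, or if a joint passes its speed limit or range.

### The arm

A 7-joint arm with a two-finger parallel gripper is mounted at the origin on the work surface. World frame = base frame: x ahead of the robot, y to its left, z up, the work surface at z = 0. Lengths are in m, angles in rad, forces in N, time in s.
With the tool pointing down it reaches from about 0.4 to 0.875 m from the base axis. Payload 19.3 kg.
Tool frame: the origin (TCP) lies at the very end of the fingers, on their centre line; the grasp point (between the pads) lies 19 mm behind it; z points along the fingers, y is the line along which they close (so a half turn about z gives the same grasp; the last joint's range is limited). The gripper opens to 85 mm and grips with 20 to 120 N. Pads are 22 mm wide; open, the fingers measure 114 mm over their backs; the gripper's body (76 mm by 85 mm) begins 54 mm behind the grasp point. The pads swing forward as they close: fully open they stand 13 mm farther back than shut.
Start: joints at [1.171, 0.521, -0.036, 1.599, 0.021, 1.021, -0.113], TCP at [0.202, -0.591, 0.231] pointing down, gripper open.
Joint ranges: [-2.91, 2.91], [-0.3, 2.13], [-1.5, 1.42], [0.17, 2.43], [-1.26, 4.41], [0.16, 1.93], [-2.52, 2.52]. Speed limits (rad/s): [1.89, 1.89, 2.39, 2.39, 3.01, 3.01, 3.01].

### API

Orientations are given as [roll, pitch, yaw] about the fixed x, y, z axes, in that order (R = Rz(yaw) Ry(pitch) Rx(roll)).
In Python, from workcell import bot gives the robot as it stands.
- The arm moves only by the tool servo_tool, never from a script. Its argument "plan" is a list of rows, each a list of 7 numbers: the finger opening in cm, from 0 to 8.54, then the shift along the tool's x, y, z in cm, then the turn, a rotation vector about the tool's x, y, z in degrees. In form: [[fingers, x, y, z, wx, wy, wz], ...]. A call has 1 to 10 rows; each row is the pose to reach, as a shift and turn from the pose commanded when the call began, along the tool's axes at that moment; what a row does not reach only later rows make up. A row lasts 1/10 s, in which the tool goes at most 50 mm and 8.59 degrees, less where a joint would pass 70% of its speed; a pose out of reach is approached as far as the arm can. A call with a gripper value outside its range is refused whole. The fingers move at their own pace and stop on an object; "force" is the grip in N (left out, the last holds). Time passes only in rows, so rows that repeat a pose let the fingers close. It gives the time, the measured TCP pose, the force, the opening and the grip force at its end, in the units of the state.
- bot.observe(): the state, without advancing time (a new reading comes with each control period).
- bot.grab_frame(name): name is "scene" or "top" or "wrist"; returns a dict with "frame" (480x640x3 uint8, blue, green, red), "mtx" (3x3 intrinsics, pixels), "R" (3x3) and "t" (3): a world point X has camera coordinates R X + t; the wrist camera has in their place "T_tool_cam" (4x4, takes a point from camera to tool coordinates, whose origin is the TCP and whose axes are the flange's). Camera axes: x right, y down, z forward; pixel columns grow to the right and rows downward; lengths in m; the calibration is good to about 2 mm. A picture is of the moment at which its call begins: read the wrist's pose just before it. There is no depth.
- bot.job_done(): hands the job in; it is judged then, once.
The state is a dict: "clock": time; "qpos": joint angles; "qd": joint speeds; "joint_efforts": joint torques, N m; "position": TCP position; "tool_rot": TCP orientation; "force": force on the tool from outside, world axes, zero at the start; "moment": the same for the moment, N m; "grip_width": finger opening in m; "finger_force": force on a finger pad.
Only numpy, scipy, OpenCV 4.12 (cv2) and the standard library are available. Lean on these libraries where they do the work, as an engineer would, in place of code of your own. Each camera call takes 0.05 s, during which the arm holds its last target. There are 200 camera calls.

## Working session

There is one attempt and no reset: what is moved stays moved. The work goes in short steps, Python scripts to look and compute and a tool call to move; the robot and the scene stay as the last step left them, time stands still between calls to the robot, and variables do not carry over. Pictures are saved under pics/ and viewed, at most 10 in all, crops included, and the job is handed in when it is done.

Besides the shell and the picture viewer there is one more tool, called after ">>>" as name(argument=value, ...) on one line, values as JSON. servo_tool: Moves the arm, as the interface text tells. Its arguments: {"type":"object","properties":{"plan":{"type":"array","items":{"type":"array","items":{"type":"number"}}},"force":{"type":"number"}},"required":["plan"]}

```bash
mkdir -p pics; python3 - <<'E'
from workcell import bot
import cv2
s=bot.observe();print(s)
for n in("scene","top"):
    f=bot.grab_frame(n);cv2.imwrite(f"pics/{n}0.png",f["frame"]);print(n,f["mtx"].tolist(),f["R"].tolist(),f["t"].tolist())
E
```

```text
{'clock': 0.0, 'qpos': array([ 1.1708061 ,  0.52201748, -0.03631555,  1.59998219,  0.02120453,
        1.02109528, -0.11276865]), 'qd': array([-6.60714850e-04,  1.21752963e-03,  1.04603136e-04,  1.01370192e-03,
        2.19904355e-04, -1.04914305e-03, -5.63274885e-05]), 'joint_efforts': array([-7.94539155e-04, -9.27098250e+01,  1.97971947e+00, -3.69931591e+01,
        1.78741099e-02,  8.15264066e-03, -4.66879058e-06]), 'position': array([ 0.20225583, -0.59102568,  0.23073295]), 'tool_rot': array([-3.14047899e+00,  8.87906788e-05,  3.29803287e-01]), 'force': array([ 0.01902054, -0.39194717,  0.75695374]), 'moment': array([-0.05082587,  0.02062817,  0.04670061]), 'finger_force': 0.0, 'grip_width': 0.08540292583014283}
scene [[449.4544153932878, 0.0, 323.6208461914226], [0.0, 449.4544153932878, 233.48461167270554], [0.0, 0.0, 1.0]] [[-0.40083528266915536, 0.9160747442940098, 0.0117532563233795], [0.48605080830050806, 0.22351475319554753, -0.8448643481970085], [-0.7765859179240641, -0.33293876009049783, -0.5348514692056485]] [0.22092805960933884, -0.18443277475919434, 1.5635925779837214]
top [[498.86347420201565, 0.0, 322.6637546389851], [0.0, 498.86347420201565, 243.08906483413267], [0.0, 0.0, 1.0]] [[0.016801329687602846, -0.9998130567567749, -0.009569057393615172], [-0.995847135339933, -0.015876695921126657, -0.08964604599131677], [0.08947736225424661, 0.01103549116722519, -0.9959277180492172]] [-0.01944326444749839, 0.5411633822546841, 1.2023273012169682]
```

View pics/scene0.png

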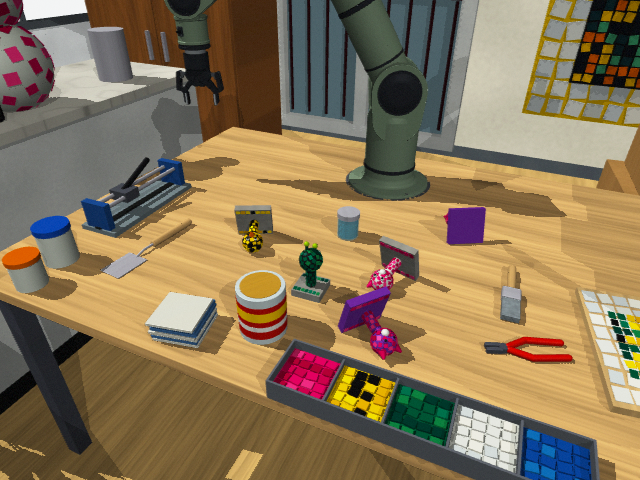

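View pics/top0.png

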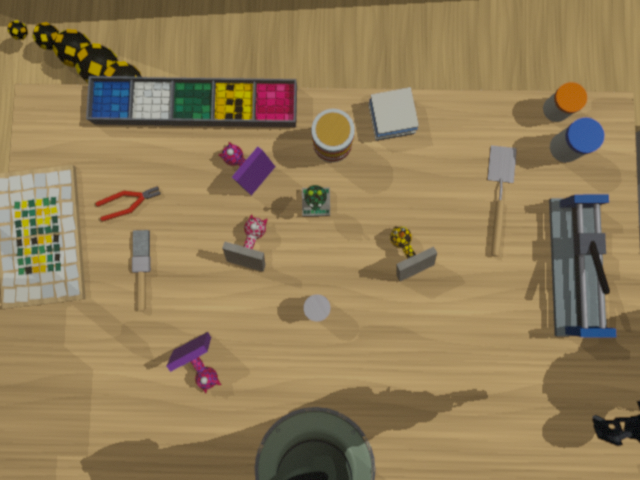

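```bash
python3 - <<'E'
import cv2,numpy as np
a=cv2.imread("pics/top0.png")
c=[cv2.resize(a[205:285,x:x+80],None,fx=5,fy=5,interpolation=cv2.INTER_CUBIC) for x in(212,370)]
cv2.imwrite("pics/crop0.png",np.hstack(c))
E
```

```text
(no output)
```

View pics/crop0.png

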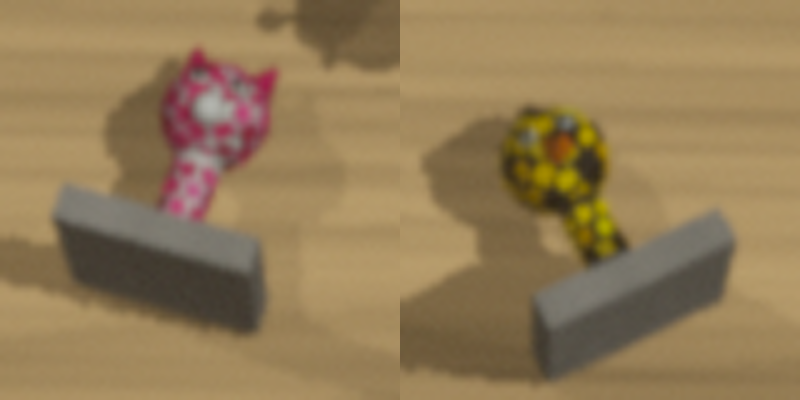

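```bash
cat > h.py <<'E'
import numpy as np
from scipy.spatial.transform import Rotation as Ro
def ray(f,px,z):
    K,R,t=map(np.array,(f["mtx"],f["R"],f["t"])); d=R.T@np.linalg.solve(K,[*px,1]); c=-R.T@t
    return c+d*(z-c[2])/d[2]
def move(s,p,yaw):
    "shift cm / rotvec deg in the present tool frame to pose p, tool down with x along yaw"
    T=Ro.from_euler("xyz",s["tool_rot"]); G=Ro.from_euler("xyz",[np.pi,0,yaw])
    return (T.inv().apply(p-s["position"])*100).round(2),np.degrees((T.inv()*G).as_rotvec()).round(2)
E
python3 - <<'E'
from workcell import bot
from h import *
f=bot.grab_frame("top");s=bot.observe()
for n,a,b,h in(("cat",(225,242),(264.4,253),(255.2,228)),("bird",(396.6,264.2),(433.6,246.6),(401,237))):
    A,B=ray(f,a,.092),ray(f,b,.092);H=ray(f,h,.026);m=(A+B)/2
    e=B-A;d=np.array([-e[1],e[0],0]);d/=np.linalg.norm(d)
    d=d if d@(H-m)>0 else -d; yaw=np.arctan2(d[1],d[0]); v=H-m
    print(n,A,B,np.linalg.norm(e),"H",H,"mid",m,"yaw",yaw,"yawH",np.arctan2(v[1],v[0]),np.hypot(*v[:2]))
    for z in(.2,.07): 
        p=m+d*.03;p[2]=z;print(p,move(s,p,yaw))
print(ray(f,(316,200),.1),"giraffe",ray(f,(317,308),.076),"jar")
E
```

```text
cat [0.53424013 0.21596258 0.092     ] [0.51007359 0.12348117 0.092     ] 0.09558678520868664 H [0.57593701 0.15631088 0.026     ] mid [0.52215686 0.16972187 0.092     ] yaw -0.2555969388202439 yawH -0.24438279426878715 0.05542706307358012
[0.55118223 0.16213718 0.2       ] (array([ 57.4 , -59.96,   3.14]), array([-5.000e-02,  2.000e-02,  3.354e+01]))
[0.55118223 0.16213718 0.07      ] (array([ 57.4 , -59.95,  16.14]), array([-5.000e-02,  2.000e-02,  3.354e+01]))
bird [ 0.48908235 -0.18294372  0.092     ] [ 0.53125209 -0.26835587  0.092     ] 0.09525503949446171 H [ 0.55931453 -0.20257498  0.026     ] mid [ 0.51016722 -0.2256498   0.092     ] yaw 0.45861154830577516 yawH 0.4389538492037355 0.054294613221024086
[ 0.53706726 -0.21236869  0.2       ] (array([ 43.94, -24.99,   3.11]), array([-0.05, -0.  , -7.38]))
[ 0.53706726 -0.21236869  0.07      ] (array([ 43.94, -24.98,  16.11]), array([-0.05, -0.  , -7.38]))
[0.63490452 0.00575804 0.1       ] giraffe [ 0.38488135 -0.00052211  0.076     ] jar
```

>>> servo_tool(plan=[[7,4.5,-4.7,0.2,0,0,2.6],[7,8.5,-9,0.5,0,0,5],[7,12,-12.5,0.7,0,0,7.4],[7,15.5,-16,1,0,0,9],[7,19,-20,1,0,0,11.5],[7,22.5,-23.5,1.5,0,0,13.5],[7,26,-27,1.5,0,0,15.5],[7,29.5,-30.5,1.5,0,0,17.5],[7,33,-34,1.5,0,0,19.5],[7,36,-37.5,1.5,0,0,21]])

```text
clock: 1.15
position: [0.4141, -0.1367, 0.2164]
tool_rot: [3.141, -0.0, -0.038]
force: [1.4, -0.6, -1.1]
grip_width: 0.0697
finger_force: 0.0
```

```bash
python3 - <<'E'
from workcell import bot
from h import *
s=bot.observe();print(s["clock"],s["position"],s["tool_rot"],s["qpos"],s["grip_width"])
print(move(s,np.array([.5512,.1621,.17]),-.255))
E
```

```text
1.15 [ 0.41414057 -0.13669006  0.21642743] [ 3.14146022e+00 -3.62728195e-04 -3.83133626e-02] [ 0.32468129  0.24689758 -0.16759474  2.08245379  0.05611824  0.81597417
 -1.48548734] 0.06972489215188228
(array([ 12.55, -30.38,   4.64]), array([ 1.000e-02, -2.000e-02,  1.242e+01]))
```

>>> servo_tool(plan=[[7,1.6,-3.9,0.5,0,0,1.6],[7,3.2,-7.7,1,0,0,3.2],[7,4.8,-11.5,1.5,0,0,4.8],[7,6.4,-15.4,2,0,0,6.4],[7,8,-19.2,2.6,0,0,8],[7,9.6,-23,3.2,0,0,9.6],[7,11,-26.6,3.8,0,0,11],[7,12.2,-29.5,4.2,0,0,12.1],[7,12.5,-30.4,4.6,0,0,12.4],[7,12.5,-30.4,4.6,0,0,12.4]])

```text
clock: 2.15
position: [0.5493, 0.1617, 0.1694]
tool_rot: [3.141, 0.001, -0.251]
force: [-0.2, -0.4, 0.6]
grip_width: 0.0699
finger_force: 0.0
```

```bash
python3 - <<'E'
from workcell import bot
from h import *
import cv2
s=bot.observe();print(s["position"],s["tool_rot"],s["qpos"],s["force"])
print(move(s,np.array([.5512,.1621,.07]),-.255))
f=bot.grab_frame("wrist");cv2.imwrite("pics/w1.png",f["frame"])
T=np.array(f["T_tool_cam"]);K=f["mtx"]
R=Ro.from_euler("xyz",s["tool_rot"])
for X in([.5342,.216,.092],[.51,.1235,.092]):
    t=R.inv().apply(np.array(X)-s["position"]);c=np.linalg.inv(T)@[*t,1];u=K@c[:3];print(u[:2]/u[2])
E
```

```text
[0.54926558 0.16172352 0.16942677] [ 3.14121491e+00  1.23972523e-03 -2.51177067e-01] [-0.24954409  0.51770852 -0.19472695  1.79270234  0.12778569  0.84462517
 -2.32647473] [-0.15164659 -0.36488644  0.55016278]
(array([ 0.19, -0.09,  9.94]), array([0.02, 0.07, 0.22]))
[254.5716979  297.00901598]
[389.19917051 297.6690656 ]
```

View pics/w1.png

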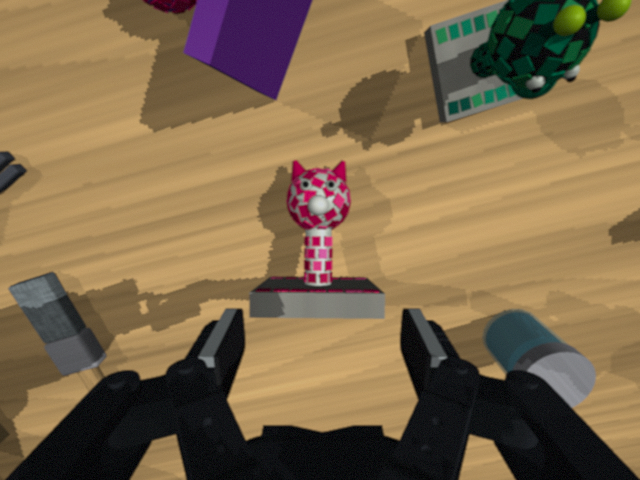

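>>> servo_tool(plan=[[7,0.4,-0.4,2,0,0,0],[7,0.4,-0.4,4.5,0,0,0],[7,0.4,-0.4,7,0,0,0],[7,0.4,-0.4,9,0,0,0],[7,0.4,-0.4,9.9,0,0,0],[7,0.4,-0.4,9.9,0,0,0]])

```text
clock: 2.8
position: [0.554, 0.1622, 0.0709]
tool_rot: [3.14, 0.001, -0.254]
force: [-0.5, -0.1, 0.4]
grip_width: 0.0702
finger_force: 0.0
```

>>> servo_tool(plan=[[7,-0.5,0,0,0,0,0],[7,-1,0,0,0,0,0],[7,-1.4,0,0,0,0,0],[7,-1.8,0,0,0,0,0],[7,-2.2,0,0,0,0,0],[7,-2.6,0,0,0,0,0],[7,-3,0,0,0,0,0],[7,-3.4,0,0,0,0,0]])

```text
clock: 3.6
position: [0.5213, 0.1721, 0.0713]
tool_rot: [-3.142, 0.0, -0.253]
force: [1.0, 0.4, 0.8]
grip_width: 0.0698
finger_force: 0.6
```

```bash
python3 - <<'E'
from workcell import bot
import cv2
s=bot.observe();print(s["position"],s["tool_rot"],s["qpos"],s["force"])
a=bot.grab_frame("scene")["frame"][180:330,230:480]
cv2.imwrite("pics/s2.png",cv2.resize(a,None,fx=3,fy=3))
E
```

```text
[0.52130105 0.17210693 0.07132735] [-3.14155827e+00  1.95201416e-05 -2.53180543e-01] [-0.30748435  0.63076377 -0.16460726  1.91591048  0.16989072  0.60816228
 -2.40467839] [1.02662701 0.42282103 0.75034869]
```

View pics/s2.png

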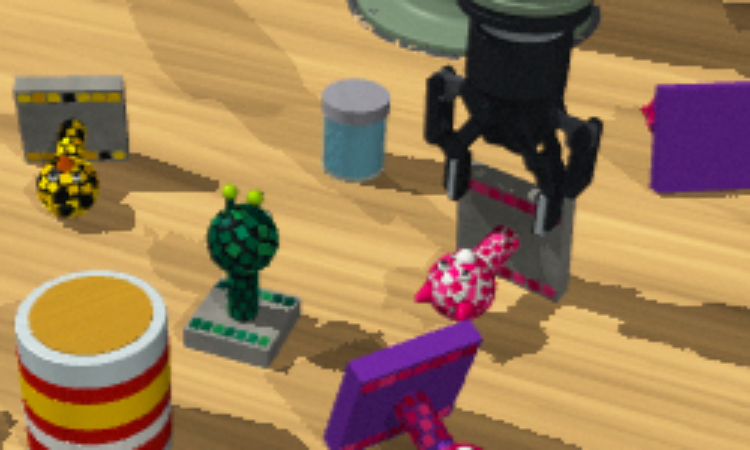

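>>> servo_tool(plan=[[7,-0.5,0,0,0,0,0],[7,-1,0,0,0,0,0],[7,-1.5,0,0,0,0,0],[7,-2,0,0,0,0,0],[7,-2.5,0,0,0,0,0],[7,-3,0,0,0,0,0]])

```text
clock: 4.25
position: [0.4921, 0.1797, 0.0713]
tool_rot: [-3.142, 0.0, -0.253]
force: [1.1, -0.1, 1.8]
grip_width: 0.0702
finger_force: 0.8
```

```bash
python3 - <<'E'
from workcell import bot
s=bot.observe();print(s["position"],s["tool_rot"],s["qpos"],s["force"])
E
```

```text
[0.49213199 0.17965052 0.0713475 ] [-3.14155722e+00  5.57839061e-05 -2.53188010e-01] [-0.34997961  0.60224893 -0.15277455  1.98147107  0.16052609  0.56920692
 -2.43572861] [ 1.1230305  -0.05071316  1.76387964]
```

>>> servo_tool(plan=[[7,-0.5,0,0,0,0,0],[7,-1,0,0,0,0,0],[7,-1.5,0,0,0,0,0],[7,-2,0,0,0,0,0],[7,-2.5,0,0,0,0,0],[7,-2.9,0,0,0,0,0],[7,-3.2,0,0,0,0,0]])

```text
clock: 4.95
position: [0.4612, 0.1876, 0.0713]
tool_rot: [3.141, 0.0, -0.253]
force: [-0.1, 0.3, -0.5]
grip_width: 0.0704
finger_force: 0.0
```

```bash
python3 - <<'E'
from workcell import bot
import cv2
s=bot.observe();print(s["position"],s["tool_rot"],s["qpos"],s["force"])
a=bot.grab_frame("scene")["frame"][150:300,270:520]
cv2.imwrite("pics/s3.png",cv2.resize(a,None,fx=2,fy=2))
E
```

```text
[0.46115217 0.18764228 0.07130192] [ 3.14149774e+00  1.88041794e-04 -2.53004103e-01] [-0.40824828  0.57343652 -0.12873042  2.04856825  0.13861815  0.52775305
 -2.4603296 ] [-0.13260367  0.29549299 -0.47808358]
```

View pics/s3.png

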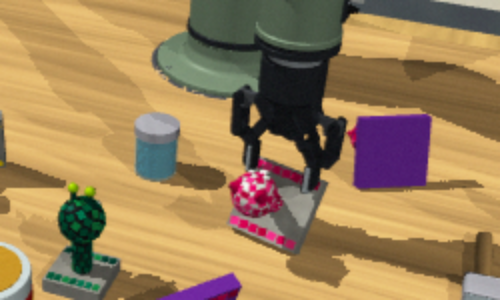

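>>> servo_tool(plan=[[7,0,0,-1,0,0,0],[7,0,0,-3,0,0,0],[7,0,0,-5,0,0,0],[7,0,0,-8,0,0,0],[7,0,0,-11,0,0,0],[7,0,0,-13,0,0,0]])

```text
clock: 5.6
position: [0.4621, 0.1876, 0.2041]
tool_rot: [-3.14, -0.002, -0.253]
force: [0.5, -0.3, 1.2]
grip_width: 0.0698
finger_force: 0.0
```

```bash
python3 - <<'E'
from workcell import bot
from h import *
import cv2
s=bot.observe();print(s["position"],s["tool_rot"],s["qpos"],s["force"])
f=bot.grab_frame("scene");a=f["frame"][180:330,220:420]
cv2.imwrite("pics/s4.png",cv2.resize(a,None,fx=4,fy=4,interpolation=cv2.INTER_CUBIC))
m=np.array([.51017,-.22565,0]);d=np.array([np.cos(.4586),np.sin(.4586),0])
p=m+.034*d;p[2]=.19;print(p,move(s,p,.4586))
E
```

```text
[0.4621375  0.18761915 0.20409566] [-3.14005302e+00 -1.73359822e-03 -2.53494750e-01] [-0.3752148   0.35985328 -0.16399913  1.95140588  0.07788292  0.83395534
 -2.40542752] [ 0.52651295 -0.31061009  1.2020428 ]
[ 0.54065689 -0.21059843  0.19      ] (array([17.59, 36.58,  1.38]), array([ -0.05,  -0.13, -40.8 ]))
```

View pics/s4.png

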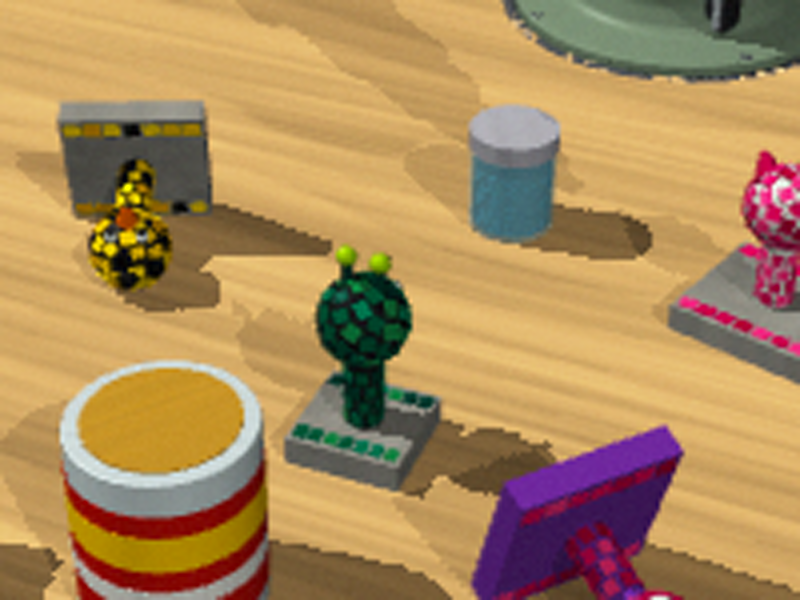

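>>> servo_tool(plan=[[7,1.5,3,0,0,0,-3.5],[7,3.5,7,0,0,0,-8],[7,5.5,11.3,0,0,0,-12.6],[7,7.5,15.6,0,0,0,-17.4],[7,9.6,20,0,0,0,-22.2],[7,11.7,24.3,0,0,0,-27],[7,13.8,28.6,0.4,0,0,-32],[7,15.7,32.6,0.8,0,0,-36.4],[7,17.1,35.5,1.2,0,0,-39.7],[7,17.6,36.6,1.4,0,0,-40.8]])

```text
clock: 6.65
position: [0.5399, -0.215, 0.1873]
tool_rot: [3.141, 0.001, 0.457]
force: [0.8, 0.8, -0.1]
grip_width: 0.0699
finger_force: 0.0
```

>>> servo_tool(plan=[[7,0,0,0,0,0,0],[7,0,0,0,0,0,0]])

```text
clock: 6.85
position: [0.5402, -0.2103, 0.1876]
tool_rot: [-3.141, -0.0, 0.458]
force: [0.4, 0.7, 0.7]
grip_width: 0.0701
finger_force: 0.0
```

```bash
python3 - <<'E'
from workcell import bot
from h import *
import cv2
s=bot.observe();print(s["position"],s["tool_rot"],s["qpos"],s["force"])
f=bot.grab_frame("wrist");cv2.imwrite("pics/w5.png",f["frame"])
T=np.array(f["T_tool_cam"]);K=f["mtx"]
R=Ro.from_euler("xyz",s["tool_rot"])
for X in([.489,-.183,.092],[.5312,-.2683,.092]):
    t=R.inv().apply(np.array(X)-s["position"]);c=np.linalg.inv(T)@[*t,1];u=K@c[:3];print(u[:2]/u[2])
m=np.array([.51017,-.22565,0]);d=np.array([np.cos(.4586),np.sin(.4586),0])
p=m+.034*d;p[2]=.07;print(p,move(s,p,.4586))
E
```

```text
[ 0.54023559 -0.21034245  0.18761465] [-3.14124499e+00 -2.60841939e-04  4.58254144e-01] [ 0.41371246  0.50503243 -0.20177042  1.75895264  0.12453862  0.89006645
 -0.95459759] [0.37067974 0.66806979 0.74083987]
[261.02550107 293.80945327]
[385.27596631 293.81477901]
[ 0.54065689 -0.21059843  0.07      ] (array([ 0.02,  0.05, 11.76]), array([-0.02, -0.01, -0.02]))
```

View pics/w5.png

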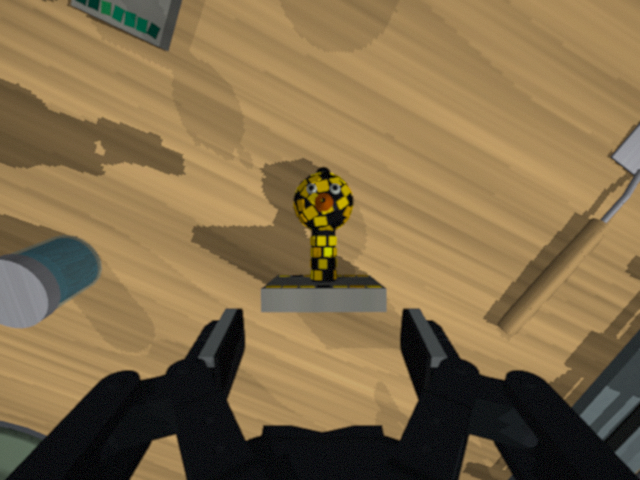

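>>> servo_tool(plan=[[7,0.2,0,2,0,0,0],[7,0.2,0,4.5,0,0,0],[7,0.2,0,7,0,0,0],[7,0.2,0,9.5,0,0,0],[7,0.2,0,11.2,0,0,0],[7,0.2,0,11.7,0,0,0],[7,0.2,0,11.7,0,0,0]])

```text
clock: 7.6
position: [0.5421, -0.2091, 0.0704]
tool_rot: [-3.141, 0.0, 0.46]
force: [0.0, 0.1, -0.0]
grip_width: 0.0699
finger_force: 0.0
```

>>> servo_tool(plan=[[7,-0.5,0,0,0,0,0],[7,-1,0,0,0,0,0],[7,-1.4,0,0,0,0,0],[7,-1.8,0,0,0,0,0],[7,-2.2,0,0,0,0,0],[7,-2.6,0,0,0,0,0],[7,-3,0,0,0,0,0],[7,-3.4,0,0,0,0,0]])

```text
clock: 8.4
position: [0.5114, -0.2252, 0.0704]
tool_rot: [3.142, -0.0, 0.459]
force: [0.8, 0.2, 0.9]
grip_width: 0.0702
finger_force: 0.6
```

>>> servo_tool(plan=[[7,-0.5,0,0,0,0,0],[7,-1,0,0,0,0,0],[7,-1.5,0,0,0,0,0],[7,-2,0,0,0,0,0],[7,-2.5,0,0,0,0,0],[7,-3,0,0,0,0,0]])

```text
clock: 9.0
position: [0.4844, -0.2385, 0.0704]
tool_rot: [3.142, -0.0, 0.459]
force: [1.7, 0.4, 1.6]
grip_width: 0.0705
finger_force: 0.7
```

>>> servo_tool(plan=[[7,-0.5,0,0,0,0,0],[7,-1,0,0,0,0,0],[7,-1.5,0,0,0,0,0],[7,-2,0,0,0,0,0],[7,-2.5,0,0,0,0,0],[7,-2.9,0,0,0,0,0],[7,-3.2,0,0,0,0,0],[7,-3.2,0,0,0,0,0]])

```text
clock: 9.8
position: [0.4556, -0.2528, 0.0703]
tool_rot: [-3.141, 0.0, 0.458]
force: [-0.3, 0.1, -0.1]
grip_width: 0.0703
finger_force: 0.0
```

```bash
python3 - <<'E'
from workcell import bot
import cv2
s=bot.observe();print(s["position"],s["qpos"],s["force"])
a=bot.grab_frame("scene")["frame"][150:350,200:460]
cv2.imwrite("pics/s6.png",cv2.resize(a,None,fx=3,fy=3))
E
```

```text
[ 0.45561518 -0.25275827  0.07030542] [ 0.52533971  0.6021944  -0.17880025  1.98803291  0.18883624  0.56719249
 -0.89466716] [-0.31535451  0.08764092 -0.09652217]
```

View pics/s6.png

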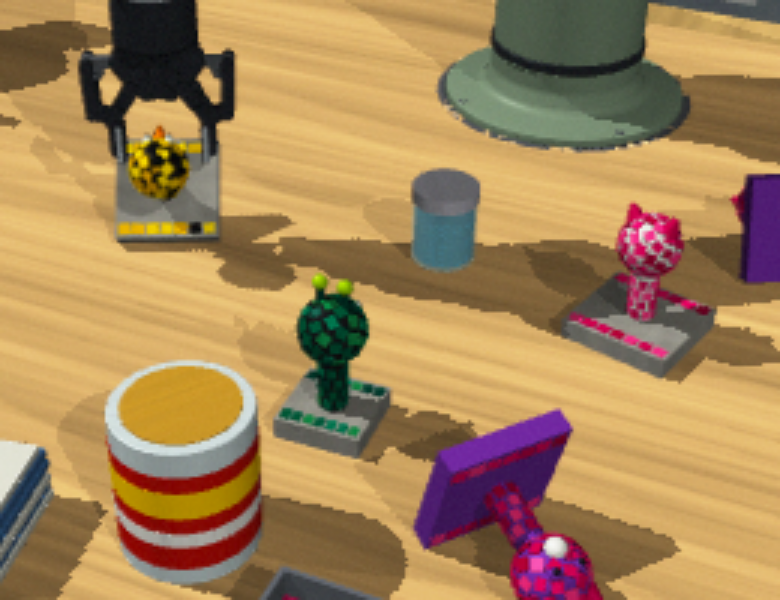

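Both figures stand upright: the cat at about (642, 270) in the crop, the bird at (160, 180) between the fingers. I'll now rise clear.

>>> servo_tool(plan=[[7,0,0,-1,0,0,0],[7,0,0,-3,0,0,0],[7,0,0,-5,0,0,0],[7,0,0,-8,0,0,0],[7,0,0,-11,0,0,0],[7,0,0,-13,0,0,0],[7,0,0,-15,0,0,0],[7,0,0,-15,0,0,0],[7,0,0,-15,0,0,0]])

```text
clock: 10.75
position: [0.4561, -0.2524, 0.2209]
tool_rot: [3.141, -0.001, 0.459]
force: [0.4, 0.4, -0.6]
grip_width: 0.0699
finger_force: 0.0
```

```bash
python3 - <<'E'
from workcell import bot
import cv2
a=bot.grab_frame("scene")["frame"][150:350,200:460]
cv2.imwrite("pics/s7.png",cv2.resize(a,None,fx=2,fy=2))
E
```

```text
(no output)
```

View pics/s7.png

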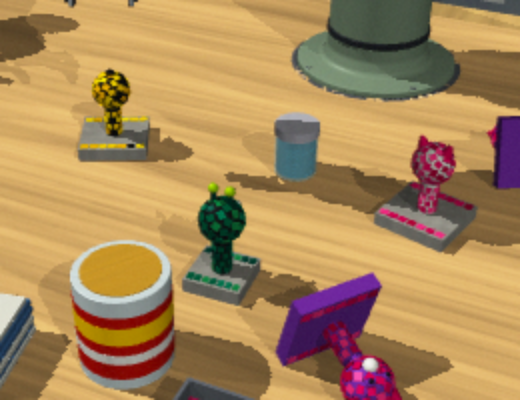

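Bird at (112, 115) and cat at (430, 190) both stand; the bystanders are undisturbed.

```bash
python3 -c "
from workcell import bot
print(bot.job_done())"
```

```text
the job is handed in; nothing more can be done
None
```

The cat and the bird both stand upright on their plinths close to where they lay, nothing else in the pictures was moved, and the job was handed in at about 11 s (no verdict came back).

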